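# Seat the sample cup, then hold the sprung bin lid below balance

## Task

A colleague is about to take a sample from the powder bin. Gently set the round cup upright in the round nest that fits it, fully home, and let go of it (do not drop it in); then lift the bin's sprung lid, which has a bar handle, clearly past its balance point without letting it fly open to its stop, and ease it back to about ten degrees below the balance point. Finish holding the lid there, steady, with the gripper alone keeping it up, so that it would drop shut the moment you let go; leave the jar, the spoon and the square cup where they are.

Things in the scene. Friction and masses are not known exactly. Their poses are not given: they have to be found in the camera images.
- cup: The round aluminium sample cup, loose: a straight-sided open cup, outer diameter 56 mm, 34 mm tall, wall 3 mm, about 0.06 to 0.13 kg. Origin at the centre of its underside, z up along its axis. It starts upright on the table.
- round_nest_hole0 (a point): Centre of the mouth of the round cavity in the fixed grey round-nest block (90 x 90 mm, 24 mm tall, standing on the table). Cavity diameter 60 mm, flat floor 10 mm below this point, rim bevelled 2 mm. z up. A seated cup stands 24 mm out of the block. The round and the square block may stand in either order.
- square_nest_hole0 (a point): Centre of the mouth of the square cavity (50 x 50 mm, 10 mm deep) of the other, otherwise equal block; it belongs to the square cup and stays empty.
- bin: The fixed grey steel powder bin, an open box 150 mm deep (x), 220 mm wide (y), 120 mm tall, walls 5 mm. Origin at the centre of its underside; its x axis points from the front (handle side, towards the robot) to the hinge side at the back. Empty inside.
- lid_hinge (a point): Point on the lid's hinge line, at the middle of the bin's back top edge, 78 mm behind the bin's centre along the bin's x and 122 mm above the table. The hinge line runs along the bin's y. Fixed relative to the bin.
- lid_handle (a point): Middle of the lid's handle: a round steel bar of 12 mm diameter lying along the bin's y, 118 mm long, carried by two 8 mm round arms at 55 mm either side of this point, level with the lid plate and 45 mm clear in front of its front edge. The bar is 201 mm from the hinge line; with the lid shut it is 122 mm above the table and it rises in an arc up and back. The bar turns freely enough in the fingers that a gripper pointing down can follow it without turning.
- lid (a joint): Opening angle in rad of the lid, a steel plate 156 x 224 mm, 4 mm thick, 0.95 kg with its handle: 0 shut (lid level), growing as the handle rises. A spring helps to lift it: below the balance point at 1.0 rad (57 degrees open) it falls shut by itself, above it springs open to the stop at 1.6 rad. It takes about 1.5 N at the handle to lift from shut, about 0.5 N to hold ten degrees below balance, and up to about 1.5 N to restrain when well past balance. It starts shut.
- square_cup: Bystander: a loose square aluminium cup, 48 x 48 mm, 34 mm tall, on the table. Origin at the centre of its underside.
- jar: Bystander: a loose closed amber glass jar, 60 mm in diameter, 100 mm tall, 0.3 kg, on the table. Origin at the centre of its underside.
- spoon: Bystander: a loose spoon, wooden handle and steel bowl, about 160 mm long lying on the table in front of the bin. Its x axis runs from handle to bowl.
Mind the look-alikes: they are no part of the job. Leave any blue or brown look-alike of the cup alone.

How it is judged (in metres and radians):
On the way, in this order (a step that is already met when the one before it is completed fails the run):
1. the round cup sits home in the round nest, upright and let go (horizontal distance between cup and round_nest_hole0 below 0.005 m and z of cup in the frame of round_nest_hole0 below -0.007 m and angle between cup's own z axis and vertical below 0.08 rad and contact force between the fingers and cup below 0.1 N and linear speed of cup below 0.03 m/s and value of joint lid below 0.3 rad), for 0.2 s.
2. the lid is raised past its balance point (value of joint lid above 1.03 rad and horizontal distance between cup and round_nest_hole0 below 0.005 m and z of cup in the frame of round_nest_hole0 below -0.007 m and angle between cup's own z axis and vertical below 0.08 rad and contact force between the fingers and cup below 0.1 N and linear speed of cup below 0.03 m/s), for 0.2 s.
At the end, for the whole second after the job is handed in: Lid held still by the robot alone (over 0.2 N) at 0.72 to 0.97 rad, just below balance at 1.0, after having been above 1.03; cup in the round nest within 5 mm of centre, at least 7 mm deep, upright within 0.08 rad, let go (horizontal distance between cup and round_nest_hole0 below 0.005 m and z of cup in the frame of round_nest_hole0 below -0.007 m and angle between cup's own z axis and vertical below 0.08 rad and contact force between the fingers and cup below 0.1 N and linear speed of cup below 0.03 m/s and value of joint lid between 0.72 and 0.97 rad and velocity of joint lid between -0.05 and 0.05 rad/s and contact force between any of the fingers, the arm and lid above 0.2 N and contact force between each of square_cup, jar, spoon, cup and lid below 0.05 N); the arm keeps its last pose, push and grip.
It fails at once if the lid flies open to its stop (value of joint lid above 1.5 rad).
It fails at once if the cup is dropped or flung (linear speed of cup above 0.7 m/s and contact force between the fingers and cup below 0.05 N).
It fails at once if the jar, spoon or square cup is disturbed (moved over 30 mm) (distance of any of square_cup, jar, spoon from where it was at the start of the episode above 0.03 m).
It also fails if it takes over 59 s, if anything falls off the work surface, if the arm or the gripper's body presses on something with over 40 N, if the wrist force passes 120 N, or if a joint passes its speed limit or range.

## Robot

A 6-joint arm with a two-finger parallel gripper is mounted at the origin on the work surface. World frame = base frame: x ahead of the robot, y to its left, z up, the work surface at z = 0. Lengths are in mm, angles in rad, forces in N, time in s.
With the tool pointing down it reaches from about 275 to 825 mm from the base axis. Payload 4.9 kg.
Tool frame: the origin (TCP) lies on the centre line of the jaws, within the pads' length; the fingertips stand ctrl.tcp_to_tips ahead of it and the grasp point (between the pads) lies 6 mm ahead of it (ctrl.tcp_to_tips is the distance from the TCP to the fingertips, in mm); y points along the fingers, z is the direction in which the jaws open and shut, and the axes are right-handed (so a half turn about y gives the same grasp; the last joint's range is limited). The gripper opens to 85 mm and grips with 20 to 120 N. Pads are 22 mm wide; open, the fingers measure 114 mm over their backs; the gripper's body (76 mm by 85 mm) begins 54 mm behind the grasp point. The pads swing forward as they close: fully open they stand 13 mm farther back than shut.
Start: joints at [1.033, 0.326, -0.193, 1.052, 0, 1.437], TCP at [216.1, 505.786, 256.281] pointing down, gripper open.
Joint ranges: [-2.65, 2.65], [-0.97, 1.79], [-1.3, 1.35], [-1.93, 2.1], [-1.47, 1.37], [-3.14, 3.14]. Speed limits (rad/s): [2.57, 2.57, 3.14, 3.14, 3.14, 3.14].

## Interface

Orientations are given as a unit quaternion [x, y, z, w].
In Python, from station import ctrl gives the robot as it stands.
- The arm moves only by the tool arm_command, never from a script. Its argument "moves" is a list of rows, each a list of 3 entries, a list of its own where there are three numbers: the shift along the tool's x, y, z in cm, then the turn, a rotation vector about the tool's x, y, z in rad, then the opening, from 0 (shut) to 1 (fully open). In form: [[[tx, ty, tz], [ax, ay, az], grip], ...]. A call has exactly 8 rows; each row shifts and turns the commanded pose from where the row before left it, along the tool's axes as they then stand; what a row does not reach is not made up. A row lasts 1/12 s, in which the tool goes at most 41.7 mm and 7.16 degrees, less where a joint would pass 70% of its speed; a pose out of reach is approached as far as the arm can. A call is refused whole if a number of a shift passes 4.17 or a number of a turn 0.125, either way. A call with a gripper value outside its range is refused whole. The fingers move at their own pace and stop on an object; the grip force is fixed at half the most. Time passes only in rows, so rows that do not move let the fingers close, or fill a call up. It gives the time, the measured TCP pose, the force and the opening at its end, in the units of the state.
- ctrl.get_state(): the state, without advancing time (a new reading comes with each control period).
- ctrl.capture(name): name is "scene" or "top" or "wrist"; returns the picture (420x560x3 uint8, red, green, blue); there is no depth.
- ctrl.camera_info(name): a dict with "K" (3x3 intrinsics, pixels), "camera_from_world" (4x4, takes a point from world to camera coordinates). Camera axes: x right, y down, z forward; pixel columns grow to the right and rows downward; lengths in mm; the calibration is good to about 2 mm. A picture is of the moment at which its call begins: read the wrist's pose just before it. camera_info takes no time and is no camera call; for the wrist camera it gives the pose at the moment of the call.
- ctrl.sign_off(): hands the job in, once; it reports no verdict.
The state is a dict: "t": time; "joint_pos": joint angles; "dq": joint speeds; "tau": joint torques, N m; "tcp_pos": TCP position; "ee_rot": TCP orientation; "ft_force": force on the tool from outside, world axes, zero at the start; "torque": the same for the moment, N m; "finger_gap": finger opening in mm.
Only numpy, scipy, OpenCV 4.12 (cv2) and the standard library are available. Lean on these libraries where they do the work, as an engineer would, in place of code of your own. Each camera call takes 0.05 s, during which the arm holds its last target.

## Working session

There is one attempt and no reset: what is moved stays moved. The work goes in short steps, Python scripts to look and compute and a tool call to move; the robot and the scene stay as the last step left them, time stands still between calls to the robot, and variables do not carry over. Pictures are saved under pics/ and viewed, and the job is handed in when it is done.

Besides the shell and the picture viewer there is one more tool, called after "Call:" as name(argument=value, ...), one argument or row to a line, values as JSON. arm_command: Moves the arm, as the interface text tells. Its arguments: {"type":"object","properties":{"moves":{"type":"array"}},"required":["moves"]}

```bash
mkdir -p pics; ls; python3 - <<'E'
from station import ctrl
import cv2,numpy as np
np.set_printoptions(precision=4,suppress=True)
print(ctrl.get_state(), ctrl.tcp_to_tips)
for n in ["scene","top","wrist"]:
    print(n,ctrl.camera_info(n))
    cv2.imwrite(f"pics/{n}0.png",ctrl.capture(n)[:,:,::-1])
E
```

```text
pics
{'t': 0.0, 'joint_pos': array([ 1.0328,  0.327 , -0.1936,  1.052 ,  0.    ,  1.4366]), 'dq': array([ 0.0004,  0.0003,  0.0003,  0.0009, -0.0003, -0.0009]), 'tau': array([ -0.0009, -44.3399,  26.2441,   0.0153,  -0.0004,   0.    ]), 'tcp_pos': array([215.8262, 505.3312, 255.4885]), 'ee_rot': array([ 0.6933, -0.142 ,  0.1416, -0.6922]), 'ft_force': array([ 0.0141, -0.565 , -0.2456]), 'torque': array([-0.0181,  0.0383, -0.0009]), 'finger_gap': 85.52640383243852} 25.0
scene {'K': array([[524.9961,   0.    , 273.2678],
       [  0.    , 524.9961, 221.3738],
       [  0.    ,   0.    ,   1.    ]]), 'camera_from_world': array([[   0.6616,    0.7497,    0.0172, -354.0511],
       [   0.4391,   -0.3687,   -0.8193, -114.8358],
       [  -0.6079,    0.5496,   -0.5731, 1982.0447],
       [   0.    ,    0.    ,    0.    ,    1.    ]])}
top {'K': array([[413.8443,   0.    , 273.4903],
       [  0.    , 413.8443, 213.0224],
       [  0.    ,   0.    ,   1.    ]]), 'camera_from_world': array([[   0.0256,   -0.9996,   -0.0085,   14.9504],
       [  -0.9991,   -0.0253,   -0.034 ,  517.0209],
       [   0.0338,    0.0094,   -0.9994, 1094.5154],
       [   0.    ,    0.    ,    0.    ,    1.    ]])}
wrist {'K': array([[289.3139,   0.    , 280.078 ],
       [  0.    , 289.3139, 210.6129],
       [  0.    ,   0.    ,   1.    ]]), 'camera_from_world': array([[   0.3932,    0.9194,   -0.0019, -548.7221],
       [   0.885 ,   -0.378 ,    0.2717,  -35.5645],
       [   0.2491,   -0.1085,   -0.9624,  377.8572],
       [   0.    ,    0.    ,    0.    ,    1.    ]])}
```

View pics/scene0.png

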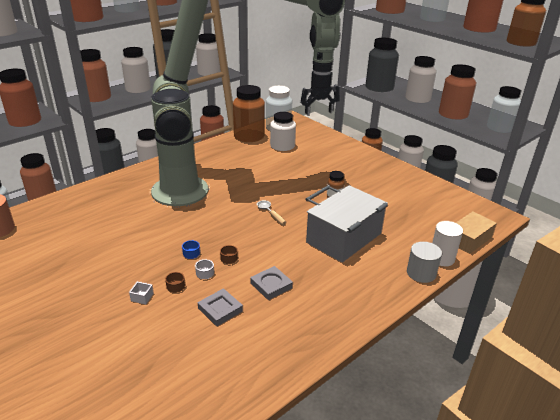

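View pics/top0.png

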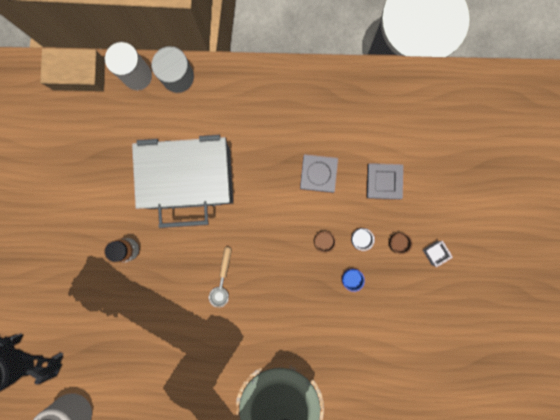

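View pics/wrist0.png

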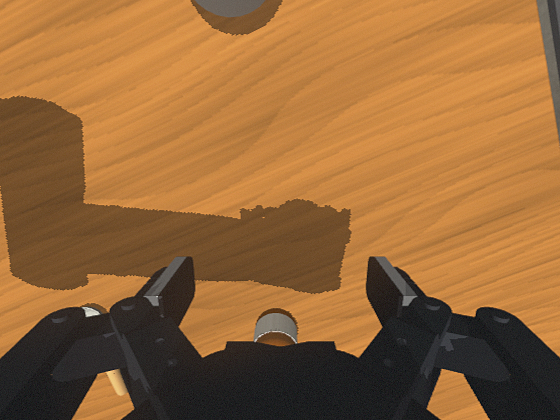

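Top view: the round white cup is at about (362,239), with brown look-alikes at (324,240) and (400,242) and a blue one at (353,279). The square cup is at (438,253). The round nest is at (319,173), the square nest at (385,181), the bin at (182,172) with its handle bar at about (185,223), the jar at (122,250) and the spoon at (220,280).

```bash
cat > h.py <<'E'
import numpy as np,cv2
from station import ctrl
np.set_printoptions(precision=3,suppress=True)
def ray(info,uv,z):
    K=info["K"];T=np.array(info["camera_from_world"]);R=T[:3,:3];t=T[:3,3]
    c=-R.T@t; d=R.T@np.linalg.inv(K)@np.array([uv[0],uv[1],1.]); s=(z-c[2])/d[2]
    return c+s*d
def proj(info,p):
    K=info["K"];T=np.array(info["camera_from_world"]);q=T[:3,:3]@np.array(p,float)+T[:3,3];q=K@q
    return q[:2]/q[2]
E
python3 - <<'E'
from h import *
im=cv2.imread("pics/top0.png"); i=ctrl.camera_info("top")
for n,(u,v,z) in dict(cup=(362,239,34),brownL=(324,240,34),brownR=(400,242,34),blue=(353,279,34),sq=(438,253,34),nest=(319,173.5,24),sqn=(385.5,181,24),hL=(160,225,122),hR=(208,222,122),lidfl=(136,208,124),lidfr=(229,203,124),lidbl=(134,143,124),lidbr=(225,138,124),jar=(118,251,100)).items():
    print(n,ray(i,(u,v),z))
a=cv2.resize(im[120:300,295:460],None,fx=3.3,fy=3.3,interpolation=cv2.INTER_CUBIC)
b=cv2.resize(im[120:300,95:245],None,fx=3.3,fy=3.3,interpolation=cv2.INTER_CUBIC)
cv2.imwrite("pics/a.png",a);cv2.imwrite("pics/b.png",b)
E
```

```text
cup [ 454.015 -203.461   34.   ]
brownL [ 448.872 -105.034   34.   ]
brownR [ 448.797 -301.909   34.   ]
blue [ 350.104 -182.126   34.   ]
sq [ 422.927 -400.407   34.   ]
nest [623.195 -89.251  24.   ]
sqn [ 607.685 -264.398   24.   ]
hL [477.046 298.162 122.   ]
hR [487.171 183.262 122.   ]
lidfl [516.26 356.63 124.  ]
lidfr [533.858 134.055 124.   ]
lidbl [672.753 367.255 124.   ]
lidbr [690.096 148.269 124.   ]
jar [410.828 405.112 100.   ]
```

View pics/a.png

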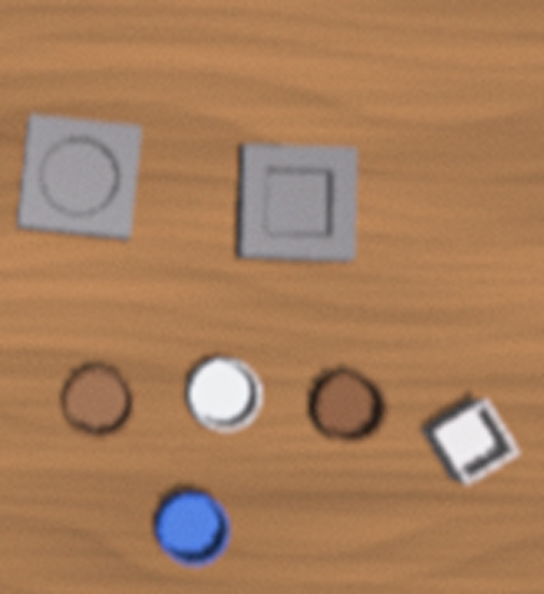

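View pics/b.png

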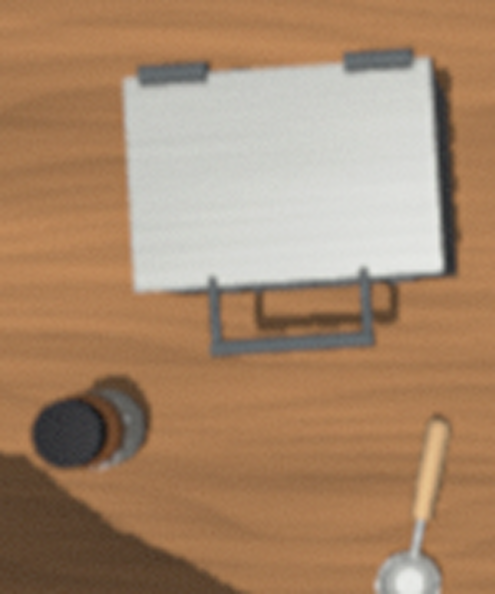

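```bash
cat >> h.py <<'E'
from scipy.spatial.transform import Rotation as Ro
def tool():
    s=ctrl.get_state(); return s["tcp_pos"],Ro.from_quat(s["ee_rot"]).as_matrix(),s
E
python3 - <<'E'
from h import *
p,R,s=tool(); print(R); 
w=ctrl.camera_info("wrist"); T=w["camera_from_world"]; c=-T[:3,:3].T@T[:3,3]; print("cam in tool",R.T@(c-p)); print("cam axes in tool (cols)",R.T@T[:3,:3].T)
# moves
jd=np.arctan2(R[1,2],R[0,2]); print("jaw dir deg",np.degrees(jd))
for tgt in (45,45+180,225-360, 0,90): 
    print(tgt, (np.radians(tgt)-jd))
E
```

```text
[[ 0.92  -0.001  0.393]
 [-0.393 -0.001  0.92 ]
 [-0.    -1.    -0.001]]
cam in tool [ -68.203 -116.662   -0.245]
cam axes in tool (cols) [[ 0.     0.962  0.272]
 [ 0.    -0.272  0.962]
 [ 1.    -0.    -0.   ]]
jaw dir deg 66.86527122189317
45 -0.38162097466359945
225 2.7599716789261937
-135 -3.5232136282533926
0 -1.1670191380610477
90 0.4037771887338488
```

Call:
arm_command(
  moves=[
    [[0.8,0,-0.9],[0,0,0],1],
    [[1.6,0,-1.8],[0,0,0],1],
    [[2.2,0,-2.5],[0,0,0],1],
    [[2.2,0,-2.5],[0,0,0],1],
    [[2.2,0,-2.5],[0,0,0],1],
    [[2.2,0,-2.5],[0,0,0],1],
    [[2.2,0,-2.5],[0,0,0],1],
    [[2.2,0,-2.5],[0,0,0],1],
  ],
)

```text
t: 0.82
tcp_pos: [289.8, 279.4, 256.2]
ee_rot: [0.693, -0.142, 0.142, -0.693]
ft_force: [1.4, -0.5, 0.4]
finger_gap: 85.7
```

Call:
arm_command(
  moves=[
    [[2.2,0,-2.5],[0,0,0],1],
    [[2.2,0,-2.5],[0,0,0],1],
    [[2.2,0,-2.5],[0,0,0],1],
    [[2.2,0,-2.5],[0,0,0],1],
    [[2.2,0,-2.5],[0,0,0],1],
    [[2.2,0,-2.5],[0,0,0],1],
    [[2.2,0,-2.5],[0,0,0],1],
    [[2.2,0,-2.5],[0,0,0],1],
  ],
)

```text
t: 1.48
tcp_pos: [372.7, 26.6, 256.3]
ee_rot: [0.693, -0.142, 0.142, -0.693]
ft_force: [0.8, 0.3, 1.0]
finger_gap: 85.6
```

Call:
arm_command(
  moves=[
    [[2.2,0,-2.5],[0,0,0],1],
    [[2.2,0,-2.5],[0,0,0],1],
    [[2.2,0,-2.5],[0,0,0],1],
    [[2.2,0,-2.5],[0,0,0],1],
    [[2.2,0,-2.5],[0,0,0],1],
    [[2.2,0,-2.5],[0,0,0],1],
    [[2.2,0,-2.5],[0,0,0],1],
    [[1,0,-1.1],[0,0,0],1],
  ],
)

```text
t: 2.15
tcp_pos: [451.3, -210.7, 256.2]
ee_rot: [0.693, -0.143, 0.143, -0.692]
ft_force: [-1.0, -0.3, -0.5]
finger_gap: 85.3
```

Call:
arm_command(
  moves=[
    [[0,0.7,0],[0,0.048,0],1],
    [[0,0.7,0],[0,0.048,0],1],
    [[0,0.7,0],[0,0.048,0],1],
    [[0,0.7,0],[0,0.048,0],1],
    [[0,0.7,0],[0,0.048,0],1],
    [[0,0.7,0],[0,0.048,0],1],
    [[0,0.7,0],[0,0.048,0],1],
    [[0,0.7,0],[0,0.046,0],1],
  ],
)

```text
t: 2.82
tcp_pos: [450.1, -206.3, 199.9]
ee_rot: [-0.653, 0.272, -0.271, 0.653]
ft_force: [-0.2, -0.2, -0.6]
finger_gap: 85.2
```

```bash
python3 - <<'E'
from h import *
p,R,s=tool(); print(p,R,s["joint_pos"],s["t"],s["ft_force"])
i=ctrl.camera_info("wrist"); cv2.imwrite("pics/w1.png",ctrl.capture("wrist")[:,:,::-1])
print(i["camera_from_world"].tolist()); np.save("w1.npy",i["camera_from_world"])
print(proj(i,[454,-203.5,34]),proj(i,[623,-89,24]))
E
```

```text
[ 450.1   -206.27   199.867] [[ 0.705 -0.001  0.709]
 [-0.709  0.001  0.705]
 [-0.001 -1.    -0.   ]] [-0.579  0.275 -0.42   0.878  0.     0.209] 2.8167 [-0.213 -0.165 -0.574]
[[0.7091251826305086, 0.7050825817294124, -0.00016822911359864237, -173.61740213984123], [0.6786982664955254, -0.682524894857337, 0.271161263745304, -466.6228340513476], [0.19107626334847824, -0.19240145748348167, -0.9625339166715193, 197.4959222310461], [0.0, 0.0, 0.0, 1.0]]
[284.891 200.281] [471.437 232.467]
```

View pics/w1.png

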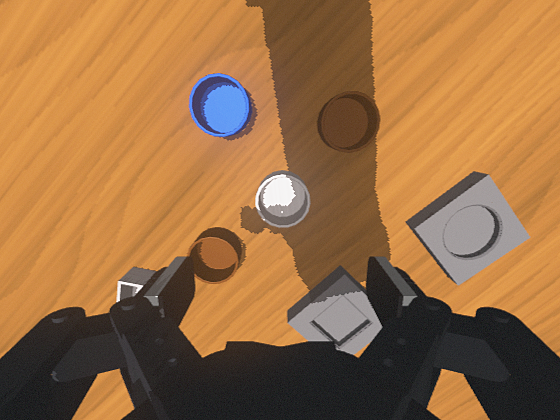

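The wrist view shows the white cup's rim centred at about (283,199) and the round nest mouth at about (472,231). I'll fit both properly.

```bash
python3 - <<'E'
from h import *
im=cv2.imread("pics/w1.png")
a=cv2.resize(im[160:240,240:320],None,fx=7,fy=7,interpolation=cv2.INTER_CUBIC)
b=cv2.resize(im[160:290,400:530],None,fx=4.3,fy=4.3,interpolation=cv2.INTER_CUBIC)
cv2.imwrite("pics/ab.png",np.hstack([cv2.resize(a,(400,400)),cv2.resize(b,(400,400))]))
E
```

```text
(no output)
```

View pics/ab.png

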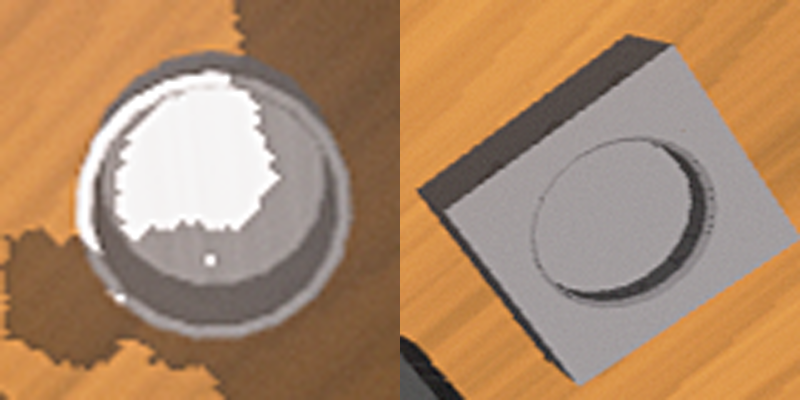

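```bash
python3 - <<'E'
from h import *
i=ctrl.camera_info("wrist"); i=dict(i); i["camera_from_world"]=np.load("w1.npy")
im=cv2.imread("pics/w1.png")
def back(uv): return ((uv[0]-0)/1,)
# cup rim extremes by hand
P=lambda x,y:(240+x/5-.4,160+y/5-.4)
N=lambda x,y:(400+(x-400)/3.077-.33,160+y/3.077-.33)
pts=[P(78,204),P(350,204),P(214,72),P(214,337)]
q=np.array([ray(i,u,34) for u in pts]);print(q,"cup",[(q[0]+q[1])/2,(q[2]+q[3])/2])
print("nest corners diag",ray(i,N(621.5,224.9),24))
c=np.array([ray(i,N(*u),24) for u in [(445,210),(672,45),(800,240),(577,383)]]);print(c,c.mean(0),np.linalg.norm(np.diff(c,axis=0),axis=1))
n=np.array([ray(i,N(*u),23) for u in [(532,225),(713,215),(625,139),(615,306)]]);print(n,n.mean(0))
# ellipse on edges near nest
g=cv2.cvtColor(im,cv2.COLOR_BGR2GRAY)
# sampled edge radial for both via world-circle search on gradients
E
```

```text
[[ 432.932 -224.623   34.   ]
 [ 471.692 -186.081   34.   ]
 [ 433.509 -186.522   34.   ]
 [ 472.252 -225.319   34.   ]] cup [array([ 452.312, -205.352,   34.   ]), array([ 452.881, -205.92 ,   34.   ])]
nest corners diag [623.445 -89.03   24.   ]
[[ 575.411 -129.046   24.   ]
 [ 582.817  -40.593   24.   ]
 [ 672.503  -48.174   24.   ]
 [ 663.232 -136.532   24.   ]] [623.491 -88.586  24.   ] [88.763 90.006 88.843]
[[ 602.013 -110.911   23.   ]
 [ 643.79   -64.14    23.   ]
 [ 599.181  -69.851   23.   ]
 [ 648.32  -108.48    23.   ]] [623.326 -88.345  23.   ]
```

Call:
arm_command(
  moves=[
    [[0.06,1.2,0.12],[0,0,0],1],
    [[0.07,2.4,0.11],[0,0,0],1],
    [[0,2.5,0],[0,0,0],1],
    [[0,2.5,0],[0,0,0],1],
    [[0,2.5,0],[0,0,0],1],
    [[0,2.2,0],[0,0,0],1],
    [[0,1.2,0],[0,0,0],1],
    [[0,0.8,0],[0,0,0],1],
  ],
)

```text
t: 3.53
tcp_pos: [452.1, -205.2, 45.9]
ee_rot: [-0.653, 0.271, -0.269, 0.654]
ft_force: [-0.4, -1.1, 0.7]
finger_gap: 85.4
```

```bash
python3 - <<'E'
from h import *
p,R,s=tool(); print(p,s["ft_force"])
cv2.imwrite("pics/w2.png",ctrl.capture("wrist")[:,:,::-1])
E
```

```text
[ 452.075 -205.204   45.861] [-0.373 -1.15   0.701]
```

View pics/w2.png

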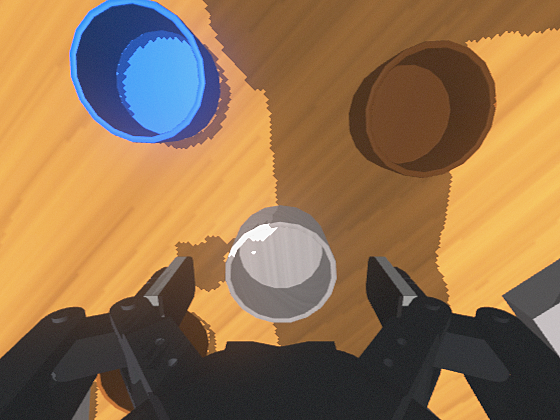

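Call:
arm_command(
  moves=[
    [[0,0.5,0.02],[0,0,0],1],
    [[0,0.3,0],[0,0,0],1],
    [[0,0,0],[0,0,0],0.8],
    [[0,0,0],[0,0,0],0.7],
    [[0,0,0],[0,0,0],0.6],
    [[0,0,0],[0,0,0],0.5],
    [[0,0,0],[0,0,0],0.4],
    [[0,0,0],[0,0,0],0.3],
  ],
)

```text
t: 4.25
tcp_pos: [454.1, -206.4, 40.6]
ee_rot: [0.653, -0.27, 0.271, -0.653]
ft_force: [-1.6, 0.3, 6.9]
finger_gap: 53.6
```

Call:
arm_command(
  moves=[
    [[0,0,0],[0,0,0],0.2],
    [[0,0,0],[0,0,0],0],
    [[0,0,0],[0,0,0],0],
    [[0,0,0],[0,0,0],0],
    [[0,-0.3,0],[0,0,0],0],
    [[0,-0.5,0],[0,0,0],0],
    [[0,-1,0],[0,0,0],0],
    [[0,-1,0],[0,0,0],0],
  ],
)

```text
t: 4.92
tcp_pos: [453.5, -205.8, 68.1]
ee_rot: [-0.653, 0.271, -0.271, 0.653]
ft_force: [0.2, 0.6, -1.1]
finger_gap: 53.5
```

```bash
python3 - <<'E'
from h import *
p,R,s=tool(); print(p,s["ft_force"],s["finger_gap"])
cv2.imwrite("pics/w3.png",ctrl.capture("wrist")[:,:,::-1])
E
```

```text
[ 453.506 -205.84    68.072] [ 0.231  0.577 -1.131] 53.53404977132539
```

View pics/w3.png

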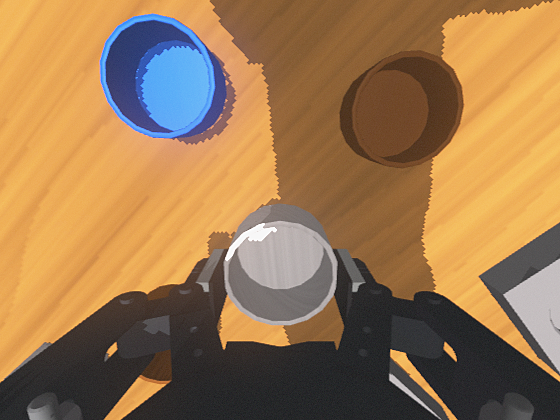

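```bash
python3 - <<'E'
from h import *
p,R,s=tool(); i=ctrl.camera_info("wrist")
im=cv2.imread("pics/w3.png")
cv2.imwrite("pics/c3.png",cv2.resize(im[190:340,205:355],(600,600),interpolation=cv2.INTER_CUBIC))
for dx in (-4,0,4):
  c=p+R@np.array([dx,6.6,0]); print(dx,proj(i,c),[proj(i,c+R@np.array([28*a,0,28*b])) for a,b in ((1,0),(-1,0),(0,1),(0,-1))])
E
```

```text
-4 [280.229 270.578] [array([280.24 , 321.653]), array([280.217, 213.447]), array([339.766, 270.561]), array([220.695, 270.596])]
0 [280.231 278.222] [array([280.241, 328.51 ]), array([280.219, 222.02 ]), array([339.295, 278.205]), array([221.169, 278.239])]
4 [280.232 285.745] [array([280.243, 335.266]), array([280.221, 230.45 ]), array([338.832, 285.728]), array([221.636, 285.762])]
```

View pics/c3.png

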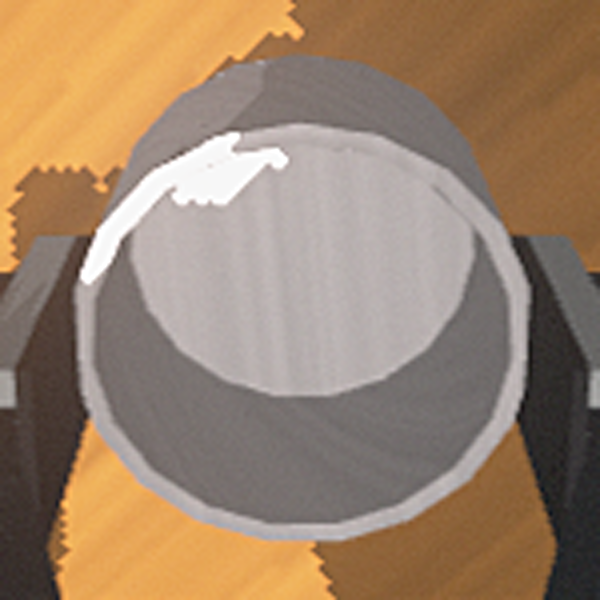

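Call:
arm_command(
  moves=[
    [[0.2,-1.5,0.5],[0,0,0],0],
    [[0.4,-1.5,1.2],[0,0,0],0],
    [[0.6,-1.5,2],[0,0,0],0],
    [[0.6,-0.5,2],[0,0,0],0],
    [[0.6,0,2],[0,0,0],0],
    [[0.6,0,2],[0,0,0],0],
    [[0.5,0,1.5],[0,0,0],0],
    [[0.3,0,0.8],[0,0,0],0],
  ],
)

```text
t: 5.63
tcp_pos: [567.3, -147.2, 118.0]
ee_rot: [-0.653, 0.27, -0.271, 0.654]
ft_force: [0.1, 0.3, -0.2]
finger_gap: 53.6
```

```bash
python3 - <<'E'
from h import *
cv2.imwrite("pics/dummy.png",ctrl.capture("top")[:,:,::-1])
p,R,s=tool(); print(p,s["ft_force"],s["finger_gap"],s["dq"])
i=ctrl.camera_info("wrist");np.save("w4.npy",i["camera_from_world"]);np.savez("w4p.npz",p=p,R=R)
im=ctrl.capture("wrist")[:,:,::-1];cv2.imwrite("pics/w4.png",im)
print(proj(i,[623.4,-88.8,24]))
E
```

```text
[ 567.951 -147.073  117.932] [ 1.976  1.046 -1.247] 53.555439464543674 [-0.03  -0.02  -0.051 -0.012 -0.016 -0.029]
[385.374 218.838]
```

View pics/w4.png

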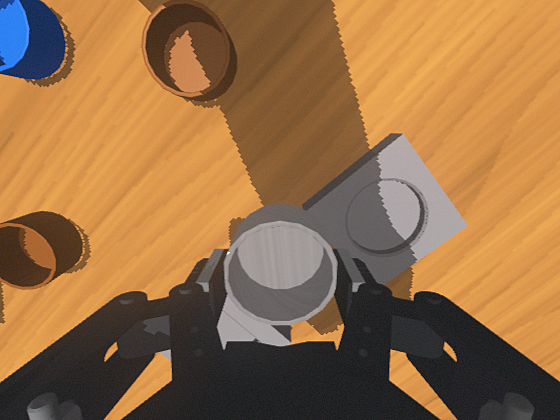

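```bash
python3 - <<'E'
from h import *
im=cv2.imread("pics/w4.png")
cv2.imwrite("pics/c4.png",cv2.resize(im[125:275,330:480],(750,750),interpolation=cv2.INTER_CUBIC)[:600])
E
```

```text
(no output)
```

View pics/c4.png

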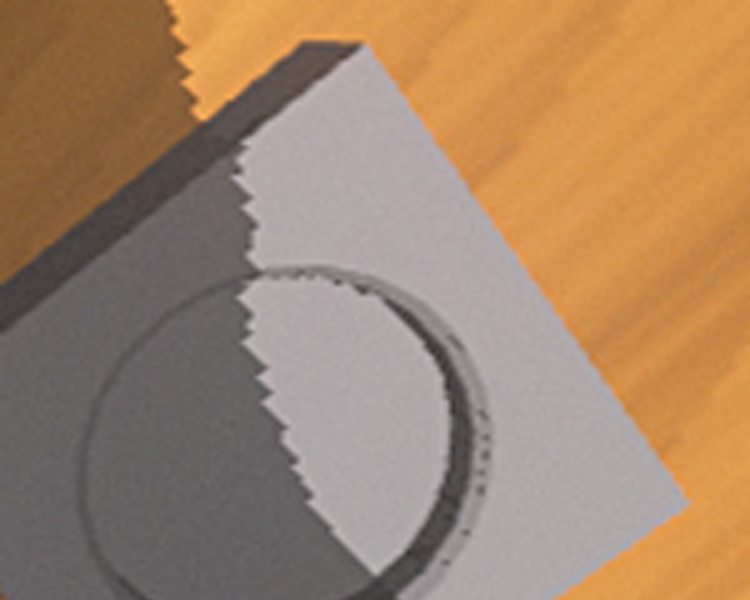

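```bash
python3 - <<'E'
from h import *
i=dict(ctrl.camera_info("wrist")); i["camera_from_world"]=np.load("w4.npy")
P=lambda x,y:(330+x/5-.4,125+y/5-.4)
a=ray(i,P(365,43),24);b=ray(i,P(688,505),24);print(a,b,np.linalg.norm(a-b))
d=(b-a)/np.linalg.norm(b-a); n=np.array([d[1],-d[0],0]); 
for sg in (1,-1): print((a+b)/2+sg*45*n)
pts=np.array([ray(i,P(*q),24)[:2] for q in [(491,450),(470,360),(400,295),(300,265),(180,308),(115,370),(80,470)]])
A=np.c_[2*pts,np.ones(len(pts))];x=np.linalg.lstsq(A,(pts**2).sum(1),rcond=None)[0];print("circle",x[:2],np.sqrt(x[2]+x[0]**2+x[1]**2))
# cup now
q=np.load("w4p.npz")["p"];print(q)
E
```

```text
[582.822 -40.092  24.   ] [672.106 -47.735  24.   ] 89.6113597206494
[623.626 -88.75   24.   ]
[631.302   0.922  24.   ]
circle [623.972 -88.209] 31.21016175526078
[ 567.951 -147.073  117.932]
```

Call:
arm_command(
  moves=[
    [[-0.1,0,0.8],[0,0,0],0],
    [[0,0,1.6],[0,0,0],0],
    [[0,0,2],[0,0,0],0],
    [[0,0.2,2],[0,0,0],0],
    [[0,0.9,1.2],[0,0,0],0],
    [[0,1.3,0.4],[0,0,0],0],
    [[0,1.3,0],[0,0,0],0],
    [[0,0.6,0],[0,0,0],0],
  ],
)

```text
t: 6.4
tcp_pos: [619.4, -90.1, 71.2]
ee_rot: [0.654, -0.272, 0.269, -0.653]
ft_force: [-0.3, 1.1, -1.7]
finger_gap: 53.8
```

```bash
python3 - <<'E'
from h import *
ctrl.capture("top")
cv2.imwrite("pics/t5.png",ctrl.capture("top")[:,:,::-1])
p,R,s=tool(); print(p,R,s["ft_force"],s["t"])
print("need", R.T@(np.array([623.6+.7,-88.7-.7,p[2]])-p))
i=ctrl.camera_info("wrist")
im=ctrl.capture("wrist")[:,:,::-1];cv2.imwrite("pics/w5.png",im)
E
```

```text
[619.125 -90.532  71.771] [[ 0.707 -0.005  0.708]
 [-0.708  0.001  0.707]
 [-0.004 -1.    -0.003]] [-0.401 -0.349 -1.192] 6.5
need [ 2.855 -0.023  4.462]
```

View pics/w5.png

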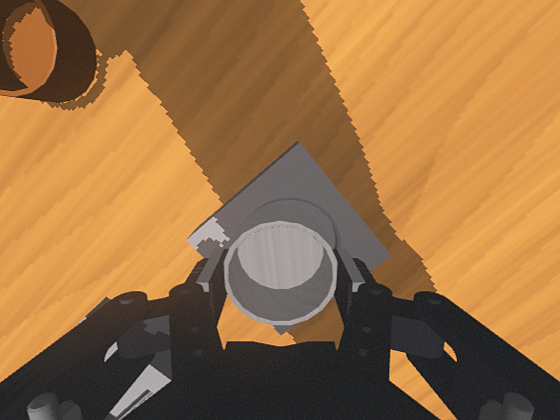

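```bash
python3 - <<'E'
from h import *
im=cv2.imread("pics/w5.png")
cv2.imwrite("pics/c5.png",cv2.resize(im[130:340,180:400],None,fx=3.6,fy=2.85,interpolation=cv2.INTER_CUBIC))
for k in range(3):
    p,R,s=tool(); print(p,s["t"])
E
```

```text
[619.958 -90.878  72.967] 6.55
[619.958 -90.878  72.967] 6.55
[619.958 -90.878  72.967] 6.55
```

View pics/c5.png

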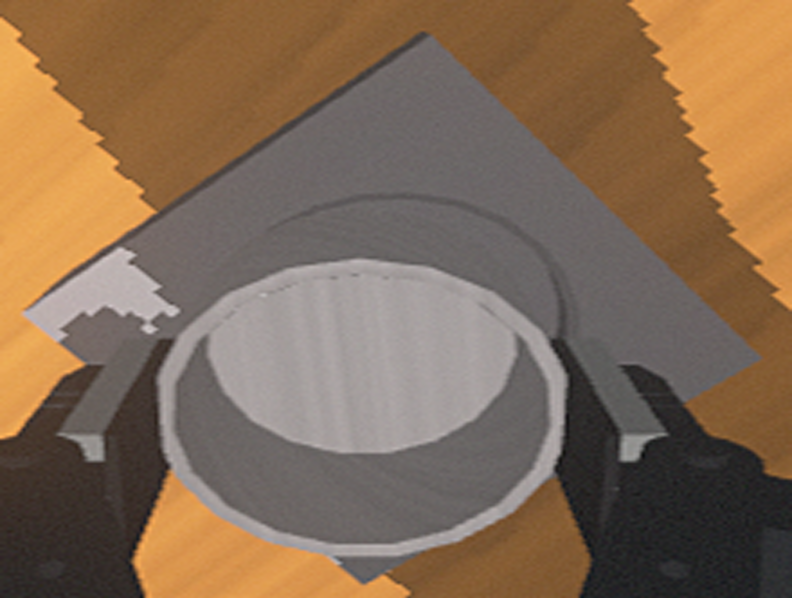

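```bash
python3 - <<'E'
from h import *
K=ctrl.camera_info("wrist")["K"]
# camera in tool (fixed)
o=np.array([-68.203,-116.662,-0.245]); A=np.array([[0,.9622,.2717],[0,-.2717,.9622],[1,0,0]])
P=lambda x,y:np.array([180+x/3.6-.36,130+y/2.85-.32,1])
def onplane(px,ty): d=A@np.linalg.inv(K)@px; return o+d*(ty-o[1])/d[1]
for z in (72,72.6):
  C=np.array([onplane(P(*q),z-24) for q in [(22,312),(430,32),(762,358),(366,583)]])
  print(C.mean(0),(C[0]+C[2])/2,(C[1]+C[3])/2,np.linalg.norm(C-np.roll(C,1,0),axis=1))
for r in (6.6,8,10):
  C=np.array([onplane(P(*q),r) for q in [(158,390),(567,390),(363,258),(363,556)]])
  print(r,"cup",(C[0]+C[1])/2,(C[2]+C[3])/2,C[1]-C[0],C[3]-C[2])
E
```

```text
[ 1.554 48.     5.443] [ 1.669 48.     5.454] [ 1.439 48.     5.431] [89.79  89.411 90.17  89.148]
[ 1.808 48.6    5.464] [ 1.924 48.6    5.475] [ 1.693 48.6    5.452] [90.117 89.737 90.499 89.472]
6.6 cup [-6.193  6.6   -0.125] [-1.621  6.6   -0.058] [ 0.     0.    53.209] [54.643  0.     0.02 ]
8 cup [-5.489  8.    -0.124] [-0.864  8.    -0.056] [ 0.     0.    53.813] [55.264  0.     0.021]
10 cup [-4.483 10.    -0.122] [ 0.216 10.    -0.053] [ 0.     0.    54.677] [56.15   0.     0.021]
```

Call:
arm_command(
  moves=[
    [[0.14,0,0.26],[0,0,0],0],
    [[0.14,0,0.26],[0,0,0],0],
    [[0,0.3,0],[0,0,0],0],
    [[0,0.3,0],[0,0,0],0],
    [[0,0,0],[0,0,0],0],
    [[0,0,0],[0,0,0],0],
    [[0,0,0],[0,0,0],0],
    [[0,0,0],[0,0,0],0],
  ],
)

```text
t: 7.22
tcp_pos: [627.0, -89.1, 68.4]
ee_rot: [-0.653, 0.271, -0.271, 0.653]
ft_force: [0.2, 0.0, 0.1]
finger_gap: 53.4
```

```bash
python3 - <<'E'
from h import *
im=ctrl.capture("wrist")[:,:,::-1];cv2.imwrite("pics/w6.png",im)
p,R,s=tool(); print(p,s["ft_force"],s["t"])
cv2.imwrite("pics/c6.png",cv2.resize(im[130:340,180:400],None,fx=3.6,fy=2.85,interpolation=cv2.INTER_CUBIC))
E
```

```text
[627.002 -89.115  68.398] [-0.974 -0.248 -0.877] 7.2667
```

View pics/c6.png

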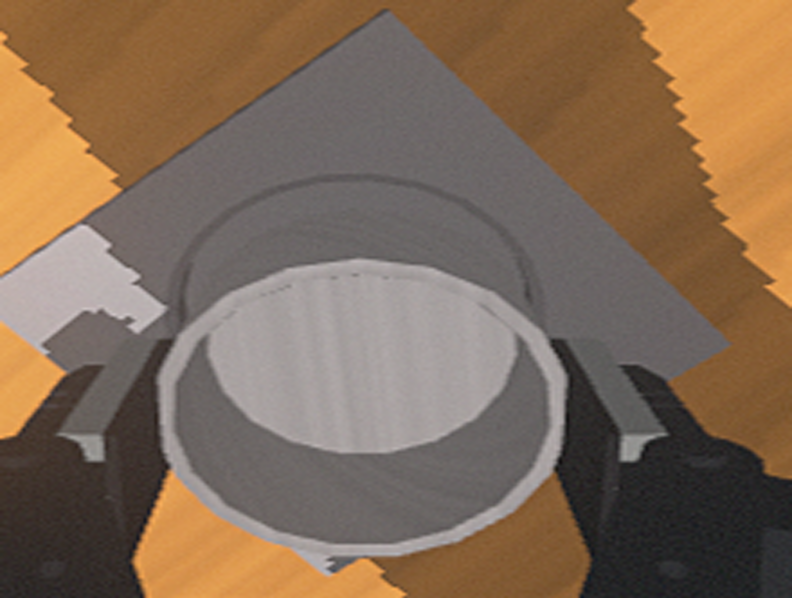

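```bash
python3 - <<'E'
from h import *
K=ctrl.camera_info("wrist")["K"]
o=np.array([-68.203,-116.662,-0.245]); A=np.array([[0,.9622,.2717],[0,-.2717,.9622],[1,0,0]])
P=lambda x,y:np.array([180+x/3.6-.36,130+y/2.85-.32,1])
def onplane(px,ty): d=A@np.linalg.inv(K)@px; return o+d*(ty-o[1])/d[1]
for z in (66.5,68.4):
  C=np.array([onplane(P(*q),z-24) for q in [(390,10),(731,345),(332,574)]])
  print((C[0]+C[2])/2,np.linalg.norm(np.diff(C,axis=0),axis=1))
  d=C[1]-C[0]; d/=np.linalg.norm(d); n=np.array([d[2],0,-d[0]]); print((C[0]+C[1])/2+45*n,(C[0]+C[1])/2-45*n)
  E=np.array([onplane(P(*q),z-24) for q in [(358,173),(172,310),(545,310),(300,182),(430,185),(195,250),(515,245)]])[:,[0,2]]
  x=np.linalg.lstsq(np.c_[2*E,np.ones(len(E))],(E**2).sum(1),rcond=None)[0];print("circ",x[:2],np.sqrt(x[2]+x[0]**2+x[1]**2))
E
```

```text
[-4.092 42.5   -0.808] [88.307 87.04 ]
[-3.26  42.5   -2.043] [-61.216  42.5    66.813]
circ [-4.408 -0.829] 30.267822583759305
[-3.327 44.4   -0.815] [89.362 88.079]
[-2.831 44.4   -1.654] [-60.786  44.4    67.202]
circ [-3.646 -0.836] 30.629145405218836
```

Call:
arm_command(
  moves=[
    [[-0.09,0,-0.05],[0,0,0],0],
    [[-0.09,0,-0.05],[0,0,0],0],
    [[0,0,0],[0,0,0],0],
    [[0,0,0],[0,0,0],0],
    [[0,0.2,0],[0,0,0],0],
    [[0,0.2,0],[0,0,0],0],
    [[0,0,0],[0,0,0],0],
    [[0,0,0],[0,0,0],0],
  ],
)

```text
t: 7.93
tcp_pos: [624.8, -88.5, 64.0]
ee_rot: [0.653, -0.271, 0.271, -0.653]
ft_force: [-0.9, -1.4, -0.4]
finger_gap: 53.4
```

```bash
python3 - <<'E'
from h import *
im=ctrl.capture("wrist")[:,:,::-1];cv2.imwrite("pics/w7.png",im)
p,R,s=tool(); print(p,s["ft_force"],s["t"])
cv2.imwrite("pics/c7.png",cv2.resize(im[130:340,180:400],None,fx=3.6,fy=2.85,interpolation=cv2.INTER_CUBIC))
E
```

```text
[624.897 -88.512  64.094] [ 0.66  -0.964 -1.148] 7.9833
```

View pics/c7.png

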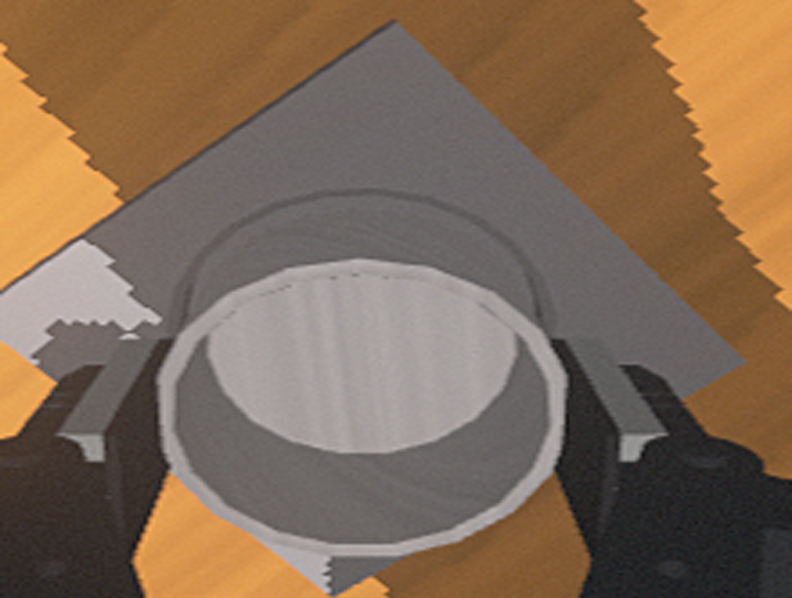

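```bash
cat > c.py <<'E'
from h import *
K=ctrl.camera_info("wrist")["K"]
o=np.array([-68.203,-116.662,-0.245]); A=np.array([[0,.9622,.2717],[0,-.2717,.9622],[1,0,0]])
P=lambda x,y:np.array([180+x/3.6-.36,130+y/2.85-.32,1])
def onplane(px,ty): d=A@np.linalg.inv(K)@px; return o+d*(ty-o[1])/d[1]
E
python3 - <<'E'
from c import *
for z in (64,66):
  C=np.array([onplane(P(*q),z-24) for q in [(397,20),(746,362),(336,594)]])
  print((C[0]+C[2])/2,np.linalg.norm(np.diff(C,axis=0),axis=1))
  E=np.array([onplane(P(*q),z-24) for q in [(362,188),(172,325),(550,325),(300,197),(430,198),(215,247),(520,260)]])[:,[0,2]]
  x=np.linalg.lstsq(np.c_[2*E,np.ones(len(E))],(E**2).sum(1),rcond=None)[0];print("circ",x[:2],np.sqrt(x[2]+x[0]**2+x[1]**2))
E
```

```text
[-1.554 40.     0.054] [89.618 88.288]
circ [-1.911 -0.29 ] 30.318985161579967
[-0.703 42.     0.058] [90.762 89.415]
circ [-1.064 -0.291] 30.70604756550153
```

Call:
arm_command(
  moves=[
    [[0,0.15,0],[0,0,0],0],
    [[0,0.15,0],[0,0,0],0],
    [[0,0.15,0],[0,0,0],0],
    [[0,0.15,0],[0,0,0],0],
    [[0,0.1,0],[0,0,0],0],
    [[0,0,0],[0,0,0],0],
    [[0,0,0],[0,0,0],0],
    [[0,0,0],[0,0,0],0],
  ],
)

```text
t: 8.65
tcp_pos: [625.0, -88.5, 57.3]
ee_rot: [0.653, -0.271, 0.271, -0.653]
ft_force: [-0.6, 0.0, -0.6]
finger_gap: 53.3
```

Call:
arm_command(
  moves=[
    [[0,0.1,0],[0,0,0],0],
    [[0,0.1,0],[0,0,0],0],
    [[0,0,0],[0,0,0],0],
    [[0,0,0],[0,0,0],0],
    [[0,0,0],[0,0,0],0],
    [[0,0,0],[0,0,0],0],
    [[0,0,0],[0,0,0],0],
    [[0,0,0],[0,0,0],0],
  ],
)

```text
t: 9.32
tcp_pos: [625.0, -88.5, 55.3]
ee_rot: [-0.653, 0.271, -0.271, 0.653]
ft_force: [-0.3, -0.0, -0.1]
finger_gap: 53.4
```

Call:
arm_command(
  moves=[
    [[0,0.06,0],[0,0,0],0],
    [[0,0.06,0],[0,0,0],0],
    [[0,0,0],[0,0,0],0],
    [[0,0,0],[0,0,0],0],
    [[0,0,0],[0,0,0],0],
    [[0,0,0],[0,0,0],0],
    [[0,0,0],[0,0,0],0],
    [[0,0,0],[0,0,0],0],
  ],
)

```text
t: 9.98
tcp_pos: [625.1, -88.5, 54.6]
ee_rot: [-0.653, 0.271, -0.271, 0.653]
ft_force: [-3.4, 0.2, 5.6]
finger_gap: 53.4
```

```bash
python3 - <<'E'
from h import *
im=ctrl.capture("wrist")[:,:,::-1];cv2.imwrite("pics/w8.png",im)
p,R,s=tool(); print(p,s["ft_force"],s["torque"],s["t"])
E
```

```text
[625.101 -88.519  54.634] [-1.008  0.927  6.069] [0.123 0.469 0.016] 10.0333
```

View pics/w8.png

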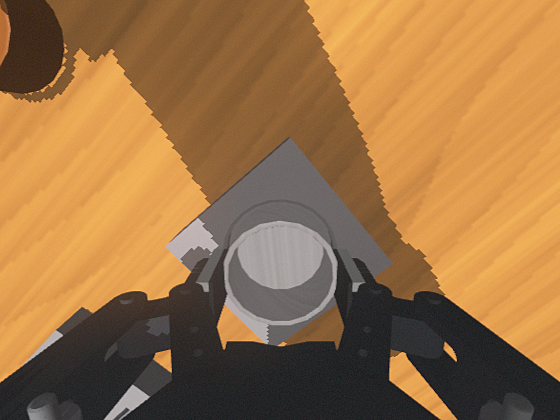

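Call:
arm_command(
  moves=[
    [[0,0,0],[0,0,0],0.64],
    [[0,0,0],[0,0,0],0.67],
    [[0,0,0],[0,0,0],0.7],
    [[0,0,0],[0,0,0],0.75],
    [[0,0,0],[0,0,0],0.85],
    [[0,0,0],[0,0,0],1],
    [[0,0,0],[0,0,0],1],
    [[0,0,0],[0,0,0],1],
  ],
)

```text
t: 10.7
tcp_pos: [625.0, -88.5, 54.0]
ee_rot: [-0.653, 0.271, -0.271, 0.653]
ft_force: [0.7, 0.3, 0.4]
finger_gap: 85.5
```

Call:
arm_command(
  moves=[
    [[0,0,0],[0,0,0],1],
    [[0,-0.3,0],[0,0,0],1],
    [[0,-0.6,0],[0,0,0],1],
    [[0,-1,0],[0,0,0],1],
    [[0,-1.6,0],[0,0,0],1],
    [[0,-2,0],[0,0,0],1],
    [[0,-2,0],[0,0,0],1],
    [[0,-1,0],[0,0,0],1],
  ],
)

```text
t: 11.37
tcp_pos: [626.5, -88.9, 142.7]
ee_rot: [-0.653, 0.269, -0.272, 0.653]
ft_force: [0.3, -0.7, -0.0]
finger_gap: 85.5
```

```bash
python3 - <<'E'
from h import *
im=ctrl.capture("wrist")[:,:,::-1];cv2.imwrite("pics/w9.png",im)
p,R,s=tool(); print(p,R,s["ft_force"],s["finger_gap"],s["t"],s["joint_pos"])
E
```

```text
[627.294 -89.08  143.904] [[ 0.707  0.006  0.707]
 [-0.707 -0.002  0.707]
 [ 0.006 -1.     0.003]] [ 0.437 -0.333  0.944] 85.36091538951587 11.4167 [-0.257  0.562 -0.121  0.881  0.     0.528]
```

View pics/w9.png

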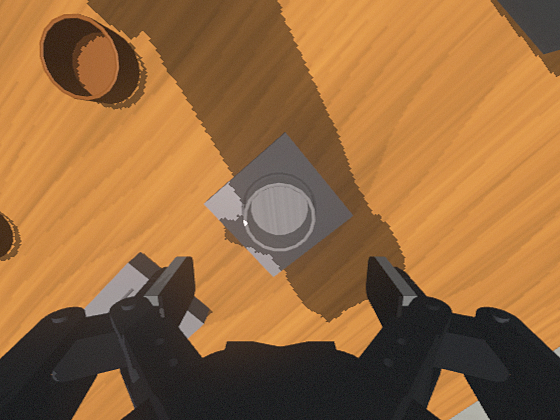

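Call:
arm_command(
  moves=[
    [[-0.8,-1.5,0.3],[0,0,0],1],
    [[-1.8,-2,0.7],[0,0,0],1],
    [[-2.6,-2,1],[0,0,0],1],
    [[-3,-2,1.2],[0,0,0],0.8],
    [[-3.2,-1,1.2],[0,0,0],0.7],
    [[-3.2,0,1.2],[0,0,0],0.6],
    [[-3.2,0,1.2],[0,0,0],0.5],
    [[-3.2,0,1.2],[0,0,0],0.5],
  ],
)

```text
t: 12.08
tcp_pos: [532.2, 117.9, 224.2]
ee_rot: [-0.653, 0.271, -0.271, 0.653]
ft_force: [0.5, -0.0, -1.0]
finger_gap: 42.6
```

Call:
arm_command(
  moves=[
    [[-3.2,0,1.3],[0,0,0],0.5],
    [[-3.2,0,1.3],[0,0,0],0.5],
    [[-3,0,1.2],[0,0,0],0.5],
    [[-2,0,0.8],[0,0,0],0.5],
    [[-1.2,0,0.5],[0,0,0],0.5],
    [[0,0,0],[0,0.1,0],0.5],
    [[0,0,0],[0,0.1,0],0.5],
    [[0,0,0],[0,0.1,0],0.5],
  ],
)

```text
t: 12.75
tcp_pos: [480.1, 241.7, 223.8]
ee_rot: [0.605, -0.367, 0.367, -0.604]
ft_force: [-0.9, 0.7, 0.4]
finger_gap: 42.5
```

Call:
arm_command(
  moves=[
    [[0,0,0],[0,0.1,0],0.5],
    [[0,0,0],[0,0.1,0],0.5],
    [[0,0,0],[0,0.1,0],0.5],
    [[0,0,0],[0,0.1,0],0.5],
    [[0,0,0],[0,0,0],0.5],
    [[0,0,0],[0,0,0],0.5],
    [[0,0,0],[0,0,0],0.5],
    [[0,0,0],[0,0,0],0.5],
  ],
)

```text
t: 13.42
tcp_pos: [480.2, 241.6, 224.0]
ee_rot: [0.521, -0.478, 0.478, -0.521]
ft_force: [-0.1, 1.1, 0.1]
finger_gap: 42.8
```

```bash
python3 - <<'E'
from h import *
i=ctrl.camera_info("wrist");np.save("w10.npy",i["camera_from_world"])
p,R,s=tool(); print(p,R,s["ft_force"],s["finger_gap"],s["t"],s["joint_pos"])
im=ctrl.capture("wrist")[:,:,::-1];cv2.imwrite("pics/w10.png",im)
cv2.imwrite("pics/t10.png",ctrl.capture("top")[:,:,::-1])
print(proj(i,[482,241,122]))
E
```

```text
[480.25  241.561 224.008] [[ 0.086 -0.     0.996]
 [-0.996 -0.     0.086]
 [ 0.    -1.    -0.   ]] [-0.105  1.124  0.063] 42.80602530196811 13.4167 [ 0.329  0.327 -0.277  0.966 -0.     1.813]
[281.713 219.355]
```

View pics/w10.png

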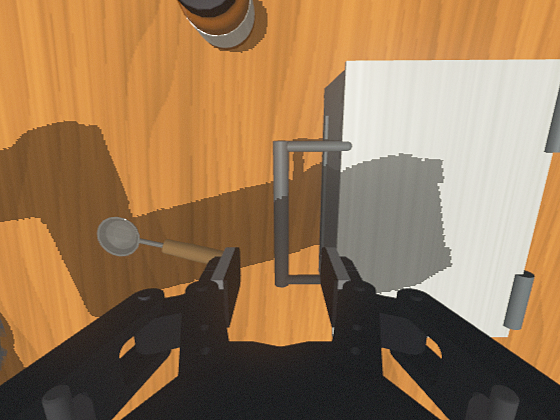

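View pics/t10.png

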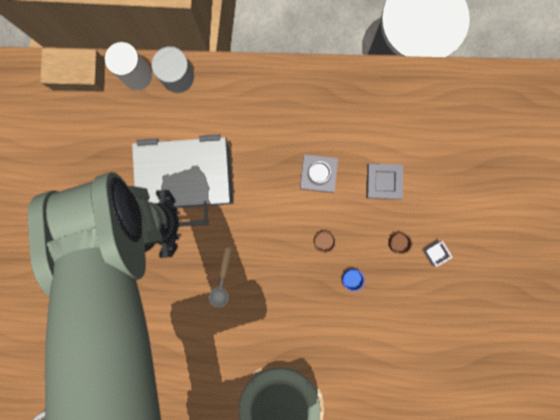

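```bash
python3 - <<'E'
from h import *
i=dict(ctrl.camera_info("wrist")); i["camera_from_world"]=np.load("w10.npy")
p,R,s=tool()
for uv in [(280.5,142),(282,286),(281.3,214),(288,146),(350,146),(287,280)]:
    q=ray(i,uv,122); print(uv,q,R.T@(q-p))
E
```

```text
(280.5, 142) [475.908 300.369 122.   ] [-58.883 102.029   0.756]
(282, 286) [487.405 182.031 122.   ] [ 60.005 102.038   2.08 ]
(281.3, 214) [481.29  245.378 122.   ] [ -3.633 102.033   1.411]
(288, 146) [481.675 297.977 122.   ] [-56.005 102.029   6.298]
(350, 146) [527.314 301.899 122.   ] [-56.006 102.027  52.105]
(287, 280) [491.106 188.039 122.   ] [ 54.336 102.038   6.282]
```

Call:
arm_command(
  moves=[
    [[0,0.8,0.07],[0,0,0],0.38],
    [[0,1.6,0.07],[0,0,0],0.38],
    [[0,2,0],[0,0,0],0.38],
    [[0,1.6,0],[0,0,0],0.38],
    [[0,1,0],[0,0,0],0.38],
    [[0,0.4,0],[0,0,0],0.38],
    [[0,0,0],[0,0,0],0.38],
    [[0,0,0],[0,0,0],0.38],
  ],
)

```text
t: 14.18
tcp_pos: [481.9, 242.0, 150.4]
ee_rot: [-0.521, 0.478, -0.478, 0.521]
ft_force: [0.2, -0.3, -0.1]
finger_gap: 32.3
```

```bash
python3 - <<'E'
from h import *
im=ctrl.capture("wrist")[:,:,::-1];cv2.imwrite("pics/w11.png",im)
p,R,s=tool(); print(p,s["ft_force"],s["finger_gap"],s["t"])
E
```

```text
[482.182 242.085 150.819] [ 1.03  -0.466 -0.212] 32.28965014204186 14.2333
```

View pics/w11.png

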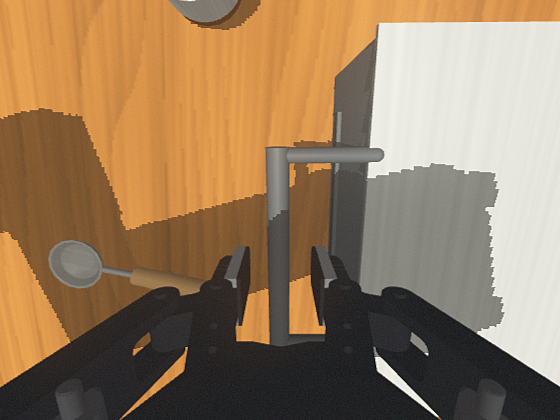

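The bar runs at columns 267–289, midway between the pads at 248 and 312, and the right finger clears the lid's edge. Next: lower and close on the bar.

Call:
arm_command(
  moves=[
    [[0,0.8,0],[0,0,0],0.38],
    [[0,0.8,0],[0,0,0],0.38],
    [[0,0.6,0],[0,0,0],0.38],
    [[0,0,0],[0,0,0],0.38],
    [[0,0,0],[0,0,0],0.3],
    [[0,0,0],[0,0,0],0.2],
    [[0,0,0],[0,0,0],0.1],
    [[0,0,0],[0,0,0],0],
  ],
)

```text
t: 14.9
tcp_pos: [480.8, 241.9, 128.2]
ee_rot: [0.521, -0.479, 0.478, -0.521]
ft_force: [-3.3, -0.6, 2.0]
finger_gap: 9.7
```

Call:
arm_command(
  moves=[
    [[0,0,0],[0,0,0],0],
    [[0,0,0],[0,0,0],0],
    [[0,0,0],[0,0,0],0],
    [[0,0,0],[0,0,0],0],
    [[0,0,0],[0,0,0],0],
    [[0,0,0],[0,0,0],0],
    [[0,0,0],[0,0,0],0],
    [[0,0,0],[0,0,0],0],
  ],
)

```text
t: 15.57
tcp_pos: [480.9, 241.9, 128.0]
ee_rot: [0.521, -0.479, 0.478, -0.521]
ft_force: [-6.1, -0.8, 3.7]
finger_gap: 10.0
```

```bash
python3 - <<'E'
from h import *
im=ctrl.capture("wrist")[:,:,::-1];cv2.imwrite("pics/w12.png",im)
p,R,s=tool(); print(p,R,s["ft_force"],s["finger_gap"],s["t"])
# plan arc: per-step theta increments, tool x',down,y'
b=0.09
def P(th): return np.array([-201*np.cos(th),201*np.sin(th)]) # along bin x, z
for dth in (0.1,):
  th=0
  while th<1.12:
    d=P(th+dth)-P(th); print(round(th,2),"->",round(th+dth,2),"z(fwd) %.1f up %.1f"%tuple(d)); th+=dth
E
```

```text
[480.884 241.831 128.033] [[ 0.085 -0.001  0.996]
 [-0.996 -0.     0.085]
 [-0.    -1.    -0.001]] [-4.785 -0.956  3.888] 10.113029135489505 15.6167
0 -> 0.1 z(fwd) 1.0 up 20.1
0.1 -> 0.2 z(fwd) 3.0 up 19.9
0.2 -> 0.3 z(fwd) 5.0 up 19.5
0.3 -> 0.4 z(fwd) 6.9 up 18.9
0.4 -> 0.5 z(fwd) 8.7 up 18.1
0.5 -> 0.6 z(fwd) 10.5 up 17.1
0.6 -> 0.7 z(fwd) 12.2 up 16.0
0.7 -> 0.8 z(fwd) 13.7 up 14.7
0.8 -> 0.9 z(fwd) 15.1 up 13.3
0.9 -> 1.0 z(fwd) 16.3 up 11.7
1.0 -> 1.1 z(fwd) 17.4 up 10.0
1.1 -> 1.2 z(fwd) 18.3 up 8.2
```

View pics/w12.png

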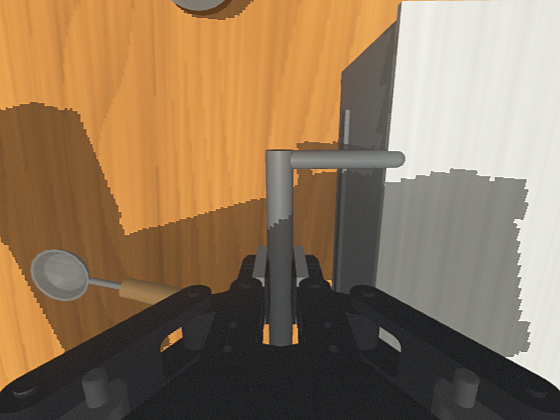

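Call:
arm_command(
  moves=[
    [[0,-0.4,0],[0,0,0],0],
    [[0,-0.7,0.05],[0,0,0],0],
    [[0,-0.8,0.06],[0,0,0],0],
    [[0,-0.8,0.1],[0,0,0],0],
    [[0,-0.8,0.13],[0,0,0],0],
    [[0,-0.8,0.16],[0,0,0],0],
    [[0,-0.8,0.19],[0,0,0],0],
    [[0,-0.8,0.21],[0,0,0],0],
  ],
)

```text
t: 16.28
tcp_pos: [489.3, 242.6, 187.8]
ee_rot: [0.521, -0.479, 0.478, -0.52]
ft_force: [-4.8, 1.5, -1.6]
finger_gap: 9.9
```

```bash
cat > th.py <<'E'
from h import *
p,R,s=tool(); print(p,s["ft_force"],s["torque"],s["finger_gap"],s["t"])
h0=np.array([480.9,241.9,128.0]); b=0.088; f=(p-h0)[:2]@[np.cos(b),np.sin(b)]; u=p[2]-h0[2]; lat=(p-h0)[:2]@[-np.sin(b),np.cos(b)]
print("fwd %.1f up %.1f lat %.1f th %.3f rad %.1f"%(f,u,lat,np.arctan2(u,201-f),np.hypot(u,201-f)))
E
python3 th.py
```

```text
[489.306 242.607 187.764] [-4.821  1.549 -1.623] [0.172 1.309 0.046] 9.914445917323711 16.2833
fwd 8.4 up 59.8 lat -0.0 th 0.301 rad 201.6
```

Call:
arm_command(
  moves=[
    [[0,-0.83,0.27],[0,0,0],0],
    [[0,-0.82,0.31],[0,0,0],0],
    [[0,-0.8,0.35],[0,0,0],0],
    [[0,-0.78,0.38],[0,0,0],0],
    [[0,-0.77,0.42],[0,0,0],0],
    [[0,-0.75,0.45],[0,0,0],0],
    [[0,-0.74,0.49],[0,0,0],0],
    [[0,-0.73,0.52],[0,0,0],0],
  ],
)

```text
t: 16.95
tcp_pos: [519.6, 245.4, 250.5]
ee_rot: [0.522, -0.48, 0.477, -0.52]
ft_force: [-12.0, 0.3, 4.5]
finger_gap: 9.8
```

```bash
python3 th.py
```

```text
[519.577 245.378 250.501] [-11.954   0.295   4.538] [-0.003  2.65   0.058] 9.830368965186157 16.95
fwd 38.8 up 122.5 lat 0.1 th 0.647 rad 203.2
```

Call:
arm_command(
  moves=[
    [[0,-0.6,0.47],[0,0,0],0],
    [[0,-0.58,0.49],[0,0,0],0],
    [[0,-0.56,0.51],[0,0,0],0],
    [[0,-0.54,0.53],[0,0,0],0],
    [[0,-0.52,0.54],[0,0,0],0],
    [[0,-0.5,0.55],[0,0,0],0],
    [[0,-0.48,0.57],[0,0,0],0],
    [[0,-0.46,0.57],[0,0,0],0],
  ],
)

```text
t: 17.62
tcp_pos: [562.5, 249.3, 295.4]
ee_rot: [-0.521, 0.479, -0.477, 0.521]
ft_force: [-12.5, 0.9, 12.0]
finger_gap: 9.8
```

```bash
python3 th.py; python3 - <<'E'
from h import *
cv2.imwrite("pics/w13.png",ctrl.capture("wrist")[:,:,::-1])
cv2.imwrite("pics/s13.png",ctrl.capture("scene")[:,:,::-1])
E
python3 th.py
```

```text
[562.526 249.339 295.398] [-12.501   0.851  11.98 ] [-0.008  2.946  0.063] 9.791334704828696 17.6167
fwd 82.0 up 167.4 lat 0.2 th 0.953 rad 205.4
[563.719 249.418 296.229] [-13.704   0.341  14.566] [-0.196  3.112  0.1  ] 9.848149461144834 17.7167
fwd 83.2 up 168.2 lat 0.2 th 0.960 rad 205.4
```

View pics/w13.png

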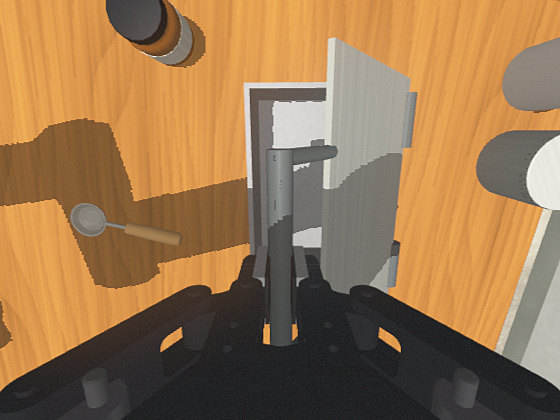

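View pics/s13.png

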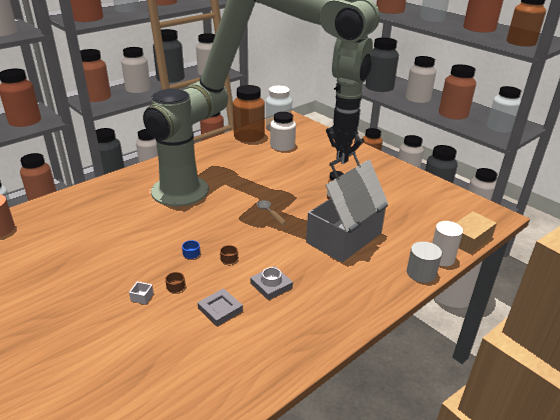

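```bash
python3 - <<'E'
import numpy as np
from scipy.optimize import least_squares
P=np.array([[0,0],[8.4,59.8],[38.8,122.5],[83.2,168.2]],float)
r=least_squares(lambda c:np.hypot(P[:,0]-c[0],P[:,1]-c[1])-201,[201,0]);print(r.x,r.fun, np.arctan2(P[:,1]-r.x[1],r.x[0]-P[:,0]))
r=least_squares(lambda c:np.hypot(P[:,0]-c[0],P[:,1]-c[1])-c[2],[201,0,201]);print(r.x,r.fun, np.arctan2(P[:,1]-r.x[1],r.x[0]-P[:,0]))
E
```

```text
[201.39405665   5.05969454] [ 0.45760488 -0.39290405 -0.42818591  0.45618455] [-0.02511807  0.27637834  0.62553057  0.94382035]
[209.5086975    1.04024286 209.51288573] [-0.00160576  0.00421923 -0.00409831  0.00148483] [-0.00496511  0.2842663   0.61840448  0.92371024]
```

Call:
arm_command(
  moves=[
    [[0,-0.37,0.42],[0,0,0],0],
    [[0,-0.35,0.44],[0,0,0],0],
    [[0,-0.33,0.45],[0,0,0],0],
    [[0,-0.31,0.46],[0,0,0],0],
    [[0,-0.29,0.46],[0,0,0],0],
    [[0,-0.27,0.46],[0,0,0],0],
    [[0,0,0],[0,0,0],0],
    [[0,0,0],[0,0,0],0],
  ],
)

```text
t: 18.38
tcp_pos: [591.8, 252.0, 314.3]
ee_rot: [-0.519, 0.478, -0.479, 0.522]
ft_force: [-5.6, 1.0, 7.2]
finger_gap: 9.4
```

```bash
python3 th.py; python3 - <<'E'
from h import *
cv2.imwrite("pics/w14.png",ctrl.capture("wrist")[:,:,::-1])
im=ctrl.capture("scene")[:,:,::-1]
i=ctrl.camera_info("scene")
h=np.array([481.6,241.2,122])+201*np.array([np.cos(.088),np.sin(.088),0])
ex=np.array([np.cos(.088),np.sin(.088),0]);ey=np.array([-ex[1],ex[0],0])
im=im.copy()
big=cv2.resize(im[140:270,270:420],None,fx=5,fy=4.6,interpolation=cv2.INTER_CUBIC)
for th,c in ((0.95,(0,0,255)),(1.03,(0,255,0)),(1.1,(255,0,0)),(1.17,(255,0,255))):
  pts=[]
  for l,w in ((0,112),(156,112),(156,-112),(0,-112)):
    q=h+l*(-np.cos(th)*ex+np.array([0,0,np.sin(th)]))+w*ey
    u=proj(i,q); pts.append([(u[0]-270)*5,(u[1]-140)*4.6])
  cv2.polylines(big,[np.array(pts,int)],True,c,1)
cv2.imwrite("pics/s14.png",big)
E
python3 th.py
```

```text
[591.78  252.019 314.298] [-5.592  1.05   7.244] [0.348 1.584 0.028] 9.43523720480195 18.3833
fwd 111.3 up 186.3 lat 0.3 th 1.122 rad 206.8
[591.589 251.969 314.199] [-6.375  1.904  6.421] [0.26  1.543 0.042] 9.357209089881115 18.4833
fwd 111.1 up 186.2 lat 0.3 th 1.121 rad 206.7
```

View pics/s14.png

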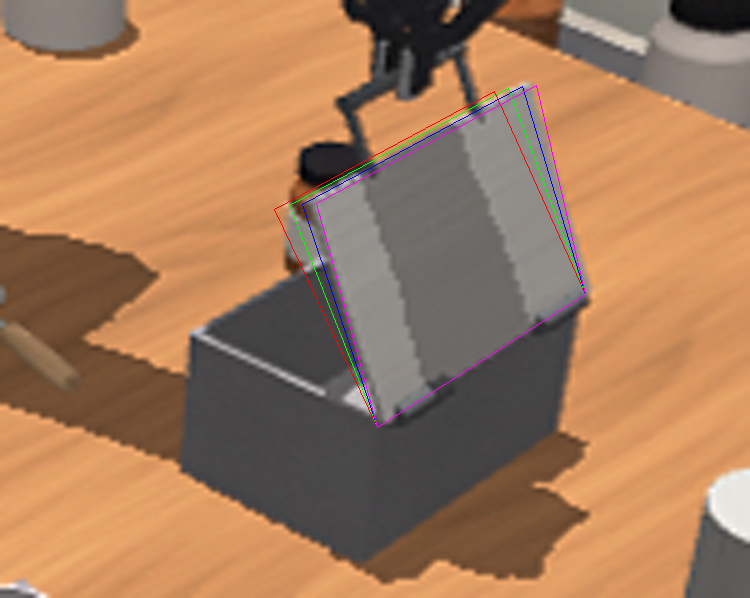

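View pics/w14.png

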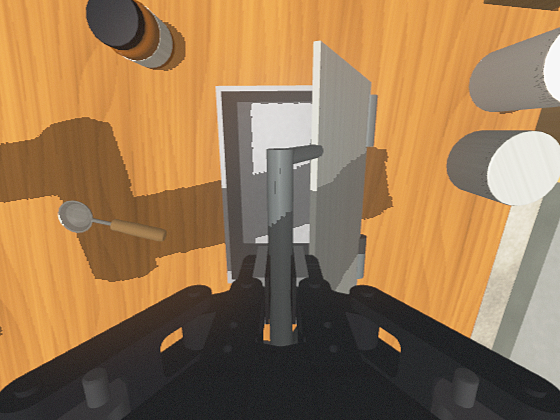

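Call:
arm_command(
  moves=[
    [[0,0,0],[0,0,0],0],
    [[0,0,0],[0,0,0],0],
    [[0,0.22,-0.46],[0,0,0],0],
    [[0,0.24,-0.46],[0,0,0],0],
    [[0,0.26,-0.45],[0,0,0],0],
    [[0,0.28,-0.45],[0,0,0],0],
    [[0,0.29,-0.44],[0,0,0],0],
    [[0,0.3,-0.43],[0,0,0],0],
  ],
)

```text
t: 19.15
tcp_pos: [566.1, 249.7, 298.8]
ee_rot: [-0.519, 0.477, -0.48, 0.523]
ft_force: [-3.7, 1.3, 8.2]
finger_gap: 10.2
```

```bash
python3 th.py
```

```text
[566.103 249.673 298.838] [-3.689  1.346  8.164] [0.266 0.289 0.04 ] 10.177897625831104 19.15
fwd 85.6 up 170.8 lat 0.3 th 0.977 rad 206.2
```

Call:
arm_command(
  moves=[
    [[0,0.26,-0.38],[0,0,0],0],
    [[0,0.28,-0.37],[0,0,0],0],
    [[0,0.29,-0.36],[0,0,0],0],
    [[0,0.3,-0.36],[0,0,0],0],
    [[0,0.3,-0.35],[0,0,0],0],
    [[0,0.3,-0.33],[0,0,0],0],
    [[0,0,0],[0,0,0],0],
    [[0,0,0],[0,0,0],0],
  ],
)

```text
t: 19.82
tcp_pos: [543.6, 247.6, 279.4]
ee_rot: [-0.52, 0.478, -0.479, 0.522]
ft_force: [-4.9, 1.2, 4.8]
finger_gap: 9.3
```

```bash
python3 th.py; python3 - <<'E'
from h import *
cv2.imwrite("pics/w15.png",ctrl.capture("wrist")[:,:,::-1])
cv2.imwrite("pics/t15.png",ctrl.capture("top")[:,:,::-1])
im=ctrl.capture("scene")[:,:,::-1].copy();cv2.imwrite("pics/s15full.png",im)
i=ctrl.camera_info("scene")
h=np.array([481.6,241.2,122])+201*np.array([np.cos(.088),np.sin(.088),0])
ex=np.array([np.cos(.088),np.sin(.088),0]);ey=np.array([-ex[1],ex[0],0])
big=cv2.resize(im[140:270,270:420],None,fx=5,fy=4.6,interpolation=cv2.INTER_CUBIC)
for th,c in ((0.72,(0,0,255)),(0.82,(0,255,0)),(0.9,(255,0,0)),(0.97,(255,0,255))):
  pts=[]
  n=np.array([0,0,np.cos(th)])+np.sin(th)*ex
  for l,w in ((0,112),(156,112),(156,-112),(0,-112)):
    q=h+l*(-np.cos(th)*ex+np.array([0,0,np.sin(th)]))+w*ey+2*n
    u=proj(i,q); pts.append([(u[0]-270)*5,(u[1]-140)*4.6])
  cv2.polylines(big,[np.array(pts,int)],True,c,1)
cv2.imwrite("pics/s15.png",big)
E
python3 th.py
```

```text
[543.643 247.573 279.437] [-4.926  1.171  4.817] [0.356 0.697 0.085] 9.349148653105404 19.8167
fwd 63.0 up 151.4 lat 0.1 th 0.832 rad 204.9
[543.133 247.524 278.91 ] [-6.912  1.049  6.357] [0.371 0.877 0.059] 9.842055040962284 19.9667
fwd 62.5 up 150.9 lat 0.1 th 0.828 rad 204.8
```

View pics/s15.png

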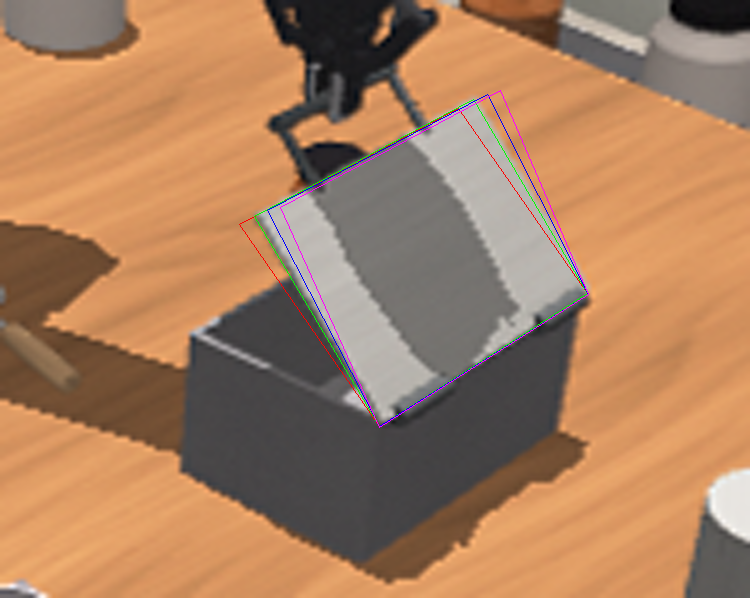

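View pics/w15.png

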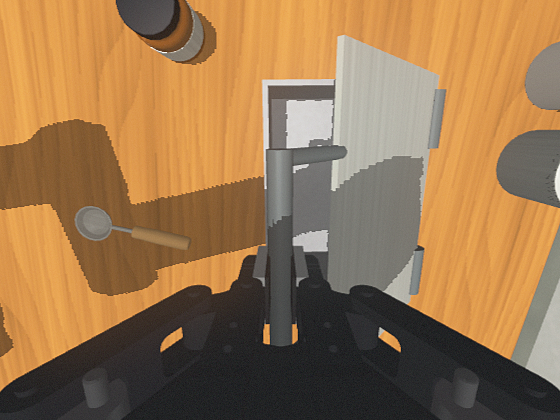

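View pics/t15.png

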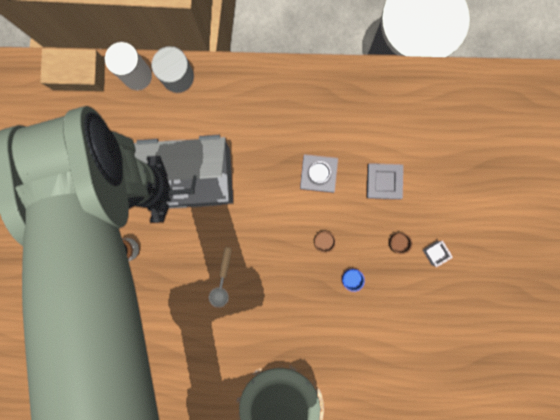

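Call:
arm_command(
  moves=[
    [[0,0,0],[0,0,0],0],
    [[0,0,0],[0,0,0],0],
    [[0,0,0],[0,0,0],0],
    [[0,0,0],[0,0,0],0],
    [[0,0,0],[0,0,0],0],
    [[0,0,0],[0,0,0],0],
    [[0,0,0],[0,0,0],0],
    [[0,0,0],[0,0,0],0],
  ],
)

```text
t: 20.63
tcp_pos: [543.0, 247.5, 278.8]
ee_rot: [-0.521, 0.478, -0.478, 0.521]
ft_force: [-5.8, 2.3, 6.4]
finger_gap: 9.9
```

```bash
python3 th.py; python3 - <<'E'
from c import *
im=cv2.imread("pics/w9.png")
print(ctrl.get_state()["dq"])
cv2.imwrite("pics/c9.png",cv2.resize(im[125:285,200:360],(600,600),interpolation=cv2.INTER_CUBIC))
E
```

```text
[543.023 247.515 278.789] [-5.793  2.306  6.431] [0.405 0.835 0.071] 9.850203433456308 20.6333
fwd 62.4 up 150.8 lat 0.1 th 0.827 rad 204.8
[-0.    -0.    -0.002  0.001  0.002  0.   ]
```

View pics/c9.png

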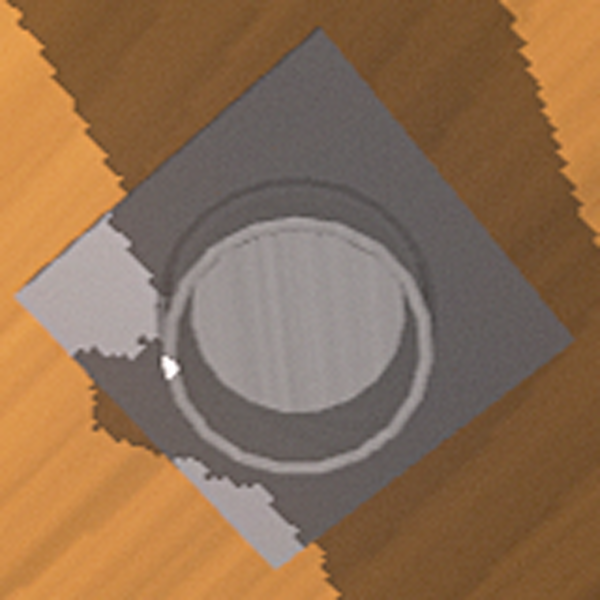

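```bash
python3 - <<'E'
from c import *
P=lambda x,y:np.array([200+x/3.75-.37,125+y/3.75-.37,1])
tz=143.5
C=np.array([onplane(P(*q),tz-24) for q in [(15,294),(318,27),(574,340),(276,568)]]); print("nest",C.mean(0),np.linalg.norm(C-np.roll(C,1,0),axis=1))
for z in (48,58):
  C=np.array([onplane(P(*q),tz-z) for q in [(168,345),(432,345),(298,216),(302,474)]]); print(z,"cup",C[:2].mean(0),C[2:].mean(0),C[1]-C[0],C[3]-C[2])
E
```

```text
nest [ -2.845 119.5    -1.562] [89.708 89.128 90.151 89.13 ]
48 cup [-3.502 95.5   -0.588] [-2.57  95.5   -0.575] [ 0.     0.    53.971] [55.184  0.     0.795]
58 cup [-6.551 85.5   -0.572] [-5.663 85.5   -0.559] [ 0.     0.    51.428] [52.583  0.     0.758]
```

The cup sits within about 1 mm of the nest centre with its rim at the seated height, and the lid is steady at about 0.83 rad. Handing in.

```bash
python3 -c "
from station import ctrl
print(ctrl.sign_off()); print(ctrl.get_state()['t'])"
```

```text
the job is handed in; nothing more can be done
None
the job is handed in; nothing more can be done
```

I seated the round cup in the round nest and released it. I then raised the lid past its balance point and eased it back. The job is handed in at about 20.6 s with the gripper still holding the lid. `sign_off` gives no verdict, so what follows is my own measurement.

- **Cup:** I lowered it until it touched the nest floor (about 6 N), then opened the fingers slowly. The wrist picture after release puts it about 1 mm from the nest centre. Its apparent rim size matches the fully seated height, and it looks upright.
- **Lid:** It was held at about 1.12 rad for roughly 0.4 s, then eased back. It is now at about 0.83 rad by the gripper position and 0.83–0.86 rad by the scene camera, with joint speeds near zero.
- **Disagreement:** While lifting, the gripper's distance from the hinge came out at 203–207 mm instead of 201 mm, and a sideways force of up to about 20 N built up on the bar. Either the bar slid a little in the pads or my hinge position was a few millimetres off. It leaves about 0.03 rad of doubt in the lid angle, still inside 0.72–0.97 rad. About 9 N of that force remained at the end.
- **Bystanders:** The spoon and square cup look unmoved in the last pictures. The jar is partly hidden by the arm in the last top view; it is upright in the wrist view and nothing came near it. The brown and blue look-alike cups also look unmoved.

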